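# Load a chip tube flat into a sprung feeder bay

## Robot

A 6-joint arm with a two-finger parallel gripper is mounted at the origin on a cart in front of the work surface, level with it; the furniture and walls round the work are solid. World frame = base frame: x ahead of the robot, y to its left, z up, the work surface at z = 0. Lengths are in m, angles in rad, forces in N, time in s.
With the tool pointing down it reaches from about 0.275 to 0.875 m from the base axis. Payload 12.5 kg.
Tool frame: the origin (TCP) lies midway between the tips of the shut fingers; the grasp point (between the pads) lies 19 mm behind it; x points along the fingers, y is the direction in which the jaws open and shut, and the axes are right-handed (so a half turn about x gives the same grasp; the last joint's range is limited). The gripper opens to 85 mm and grips with 20 to 120 N. Pads are 22 mm wide; open, the fingers measure 114 mm over their backs; the gripper's body (76 mm by 85 mm) begins 54 mm behind the grasp point. The pads swing forward as they close: fully open they stand 13 mm farther back than shut.
Start: joints at [-0.085, 0.351, 1.652, -0, 1.139, -0.085], TCP at [0.55, 0, 0.231] pointing down, gripper open.
Joint ranges: [-2.75, 2.75], [-0.79, 2.1], [0.01, 2.65], [-1.57, 4.71], [0.07, 3.14], [-2.87, 2.87]. Speed limits (rad/s): [2.22, 2.22, 2.79, 3.14, 3.14, 3.14].

## Interface

Orientations are given as a 3x3 rotation matrix whose columns are the frame's x, y, z axes.
In Python, from station import sensors, grab_frame, hand_in gives the robot as it stands.
- The arm moves only by the tool apply_moves, never from a script. Its argument "motion" is a list that holds one entry, the list of rows, each a list of 5 numbers: the closure, from -1 (fully open) to 1 (shut), so that 0 is half open, then the shift along the tool's x, y, z in cm, then the turn about the tool's x in degrees. A call has 1 to 12 rows; each row is the pose to reach, as a shift and turn from the pose measured when the call began, along the tool's axes at that moment; what a row does not reach only later rows make up. A row lasts 1/10 s, in which the tool goes at most 50 mm and 8.59 degrees, less where a joint would pass 70% of its speed; a pose out of reach is approached as far as the arm can. A call with a gripper value outside its range is refused whole. The fingers move at their own pace and stop on an object; "force" is the grip in N (left out, the last holds). Time passes only in rows, so rows that repeat a pose let the fingers close. It gives the time, the measured TCP pose, the force and the opening at its end, in the units of the state.
- sensors.sense(): the state, without advancing time (a new reading comes with each control period).
- grab_frame(name): name is "scene" or "side" or "wrist"; returns a dict with "frame" (420x560x3 uint8, red, green, blue), "intrinsics" (3x3 intrinsics, pixels), "rvec" (rotation vector, rad) and "tvec" (3), from world to camera coordinates, as OpenCV has them. Camera axes: x right, y down, z forward; pixel columns grow to the right and rows downward; lengths in m; the calibration is good to about 2 mm. A picture is of the moment at which its call begins. There is no depth.
- hand_in(): hands the job in, once; it reports no verdict.
The state is a dict: "clock": time; "joint_positions": joint angles; "joint_velocities": joint speeds; "joint_efforts": joint torques, N m; "ee_pos": TCP position; "tool_rot": TCP orientation; "wrist_force": force on the tool from outside, world axes, zero at the start; "ft_torque": the same for the moment, N m; "finger_gap": finger opening in m.
Only numpy, scipy, OpenCV 4.12 (cv2) and the standard library are available. Lean on these libraries where they do the work, as an engineer would, in place of code of your own. Each camera call takes 0.05 s, during which the arm holds its last target. There are 200 camera calls.

## Task

Load the loose chip tube into the feeder's empty bay: one end goes under the hood of the sprung shoe, the shoe is pushed back, and the other end is pressed down behind the fixed lip, so that the tube lies flat on the bay floor, held between lip and shoe. Push and press gently, and leave the heat sink, jar and capacitor where they are.

Things in the scene. Friction and masses are not known exactly. Their poses are not given: they have to be found in the camera images.
- tube_centre (a point): Centre (half-way up) of the loose grey antistatic chip tube, a straight square-ended bar 184 mm long, 16 mm wide, 11 mm high, about 30 g, lying flat at the start on the bench (centre 6 mm up) or on the orange folder, some 2 mm thick, that lies there. Its y axis runs along the length, z up. Both ends are alike: either may go first.
- bay: Feeder bay, screwed down: aluminium base plate 250 (x) x 70 (y) x 8 mm; origin at the centre of its underside, level with the bench top; x along the bay from the fixed lip to the sprung shoe, z up. Its floor is a strip 13 mm wide on the centre line, 14 mm above the bench, x = -98 to 98 mm. The gap from lip to resting shoe is 176 mm, 8 mm less than the tube. End block at x = 108 to 122, 34 mm high.
- seat (a point): Where the centre of the seated tube belongs: bay x = 2, y = 0 mm, 20 mm above the bench. Axes as the bay's. Round here (x = -48 to 34 mm) the tube can be gripped from both sides: the base plate lies 6 mm below it. Plastic guides 20 mm apart, flared, tops 21 mm above the bench, hold the tube sideways at x = -84 to -48 and 34 to 70 mm.
- lip (a point): Middle of the top inner edge of the fixed steel lip: bay x = -90 mm, 20 mm above the bench, 6 mm above the floor. The lip is 34 mm wide and reaches back to x = -98. A tube laid down short of the hood rests with its rear end up on the lip, sticking out behind. An end that has just passed the lip and dropped 1 to 2 mm is caught; press it down to the floor against friction (to about 10 N).
- shoe (a joint): Travel (m) of the steel spring shoe at the bay's +x end: 0 at rest, grows as it is pushed along +x. Its face rests at bay x = 86 mm; its hood, 30 mm wide, reaches back over the tube end to x = 80, underside 28.5 and top 32.5 mm above the bench. Spring about 2.3 N at rest, 5.9 N at 8 mm; hard stop at 11.5 mm (7.4 N). Unloaded, it springs back.
- sink: Bystander: finned aluminium heat sink 38 x 50 x 29 mm, loose; origin at the centre of its underside. Not to be moved.
- flux: Bystander: small white round jar, 46 mm across, 36 mm high, loose; origin at the centre of its underside. Not to be moved.
- cap: Bystander: round capacitor can standing upright, 35 mm across, 50 mm high, loose; origin at the centre of its underside. Not to be moved.
There are look-alikes about, which are no part of the job. What is shaped like the part that bears tube_centre but purple is not meant.

How it is judged:
By the outcome, as a careful person would: the job done as asked, in the order asked, and still so for the second after the job is handed in, with the robot touching nothing.
It also fails if it takes over 48 s, if anything falls off the work surface, if the arm or the gripper's body presses on something with over 40 N, if the wrist force passes 120 N, or if a joint passes its speed limit or range.

## Working session

There is one attempt and no reset: what is moved stays moved. The work goes in short steps, Python scripts to look and compute and a tool call to move; the robot and the scene stay as the last step left them, time stands still between calls to the robot, and variables do not carry over. Pictures are saved under pics/ and viewed, about 8 in all and at most 12, crops included, and the job is handed in when it is done.

Besides the shell and the picture viewer there is one more tool, called after "Request:" as name(argument=value, ...), one argument or row to a line, values as JSON. apply_moves: Moves the arm, as the interface text tells. Its arguments: {"type":"object","properties":{"motion":{"type":"array"},"force":{"type":"number"}},"required":["motion"]}

```bash
ls; mkdir -p pics
cat > h.py <<'E'
import numpy as np, cv2
from station import sensors, grab_frame, hand_in
def grab(n,f):
    d=grab_frame(n); np.savez(f'pics/{f}.npz',**d); cv2.imwrite(f'pics/{f}.png',d['frame'][:,:,::-1]); return d
def load(f): return dict(np.load(f'pics/{f}.npz'))
def back(d,uv,z):
    R,_=cv2.Rodrigues(d['rvec']); t=np.array(d['tvec']).reshape(3); K=np.array(d['intrinsics'])
    r=R.T@np.linalg.inv(K)@np.array([uv[0],uv[1],1.]); c=-R.T@t
    return c+r*(z-c[2])/r[2]
def proj(d,P): return cv2.projectPoints(np.array(P,float).reshape(-1,3),np.array(d['rvec']),np.array(d['tvec']),np.array(d['intrinsics']),None)[0].reshape(-1,2)
E
python3 - <<'E'
from h import *
a=grab('scene','s0');b=grab('side','d0');c=grab('wrist','w0')
cv2.imwrite('pics/c0.png',np.vstack([a['frame'],])[:,:,::-1])
print(sensors.sense())
for d in(a,b,c):
    R,_=cv2.Rodrigues(d['rvec']);print(-R.T@np.array(d['tvec']).reshape(3),d['intrinsics'][0])
E
```

```text
pics
{'clock': 0.15, 'joint_positions': array([-8.45879744e-02,  3.51105135e-01,  1.65224814e+00,  1.88359390e-05,
        1.13911173e+00, -8.45919158e-02]), 'joint_velocities': array([-0.0004485 , -0.00293519, -0.00242288, -0.00057409, -0.00169045,
        0.00139163]), 'joint_efforts': array([ 7.13946501e-04, -5.06248283e+01, -2.91500723e+01, -2.80964593e-05,
        3.35960038e-03, -3.10250061e-05]), 'ee_pos': array([5.49755332e-01, 5.74830465e-05, 2.30897117e-01]), 'tool_rot': array([[-8.67783045e-04,  9.99999623e-01, -3.98648704e-06],
       [ 9.07489434e-05, -3.90773810e-06, -9.99999996e-01],
       [-9.99999619e-01, -8.67783403e-04, -9.07455181e-05]]), 'wrist_force': array([ 0.57269366, -0.18691439, -0.25862281]), 'ft_torque': array([ 0.07210088,  0.00121615, -0.01837529]), 'finger_gap': 0.08527951724135736}
[ 0.01999025 -0.51658199  0.88836832] [519.89869783   0.         279.94162342]
[ 0.47375022 -0.74684383  0.61074342] [447.96305114   0.         280.22334036]
[0.55024521 0.08258105 0.37344502] [317.29723372   0.         277.44824509]
```

View pics/s0.png

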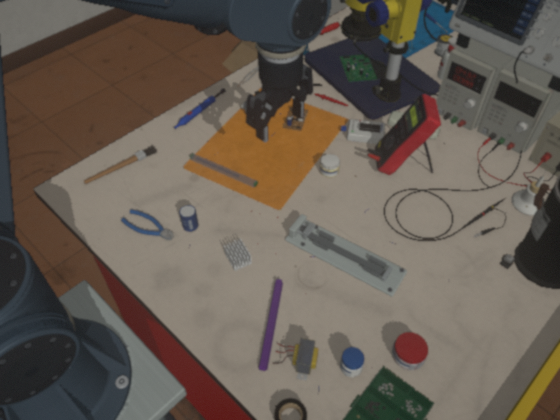

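View pics/d0.png

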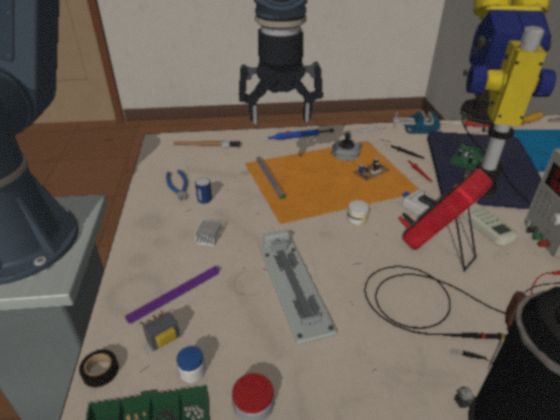

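The tube is the grey bar on the orange folder: about (190,157)–(256,185) in scene, (259,159)–(283,198) in side. The bay is at (287–405, 215–292) in scene. I'll crop closer.

Run:
```python
import cv2,numpy as np
def crop(f,x,y,w,h,s):
    im=cv2.imread(f'pics/{f}.png')[y:y+h,x:x+w]; im=cv2.resize(im,None,fx=s,fy=s,interpolation=cv2.INTER_CUBIC)
    for u in range((x+9)//10*10,x+w,10): cv2.putText(im,str(u),((u-x)*s-8,9),0,.32,(0,0,255)); cv2.line(im,((u-x)*s,10),((u-x)*s,16),(0,0,255))
    for v in range((y+19)//10*10,y+h,10): cv2.putText(im,str(v),(0,(v-y)*s+4),0,.32,(0,0,255)); cv2.line(im,(20,(v-y)*s),(26,(v-y)*s),(0,0,255))
    return im
C=np.zeros((600,800,3),np.uint8)
for im,x,y in((crop('s0',278,208,133,90,3),0,0),(crop('d0',253,225,90,120,4),420,0),(crop('s0',182,145,80,48,5),0,290)):
    C[y:y+im.shape[0],x:x+im.shape[1]]=im
im=crop('d0',248,150,45,54,2) 
C[485:485+im.shape[0],700:700+im.shape[1]]=im
cv2.imwrite('pics/c1.png',C)
```

```text
(no output)
```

View pics/c1.png

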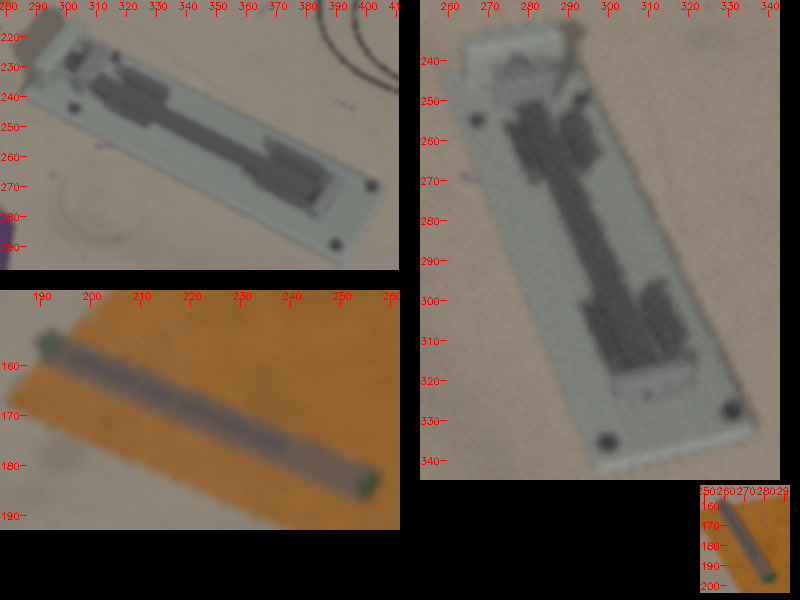

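View pics/w0.png

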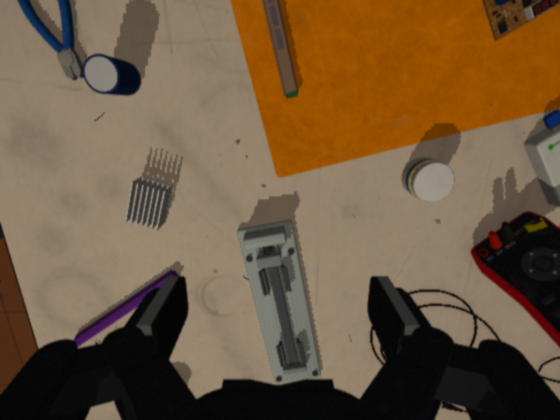

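Run:
```python
from h import *
s,d,w=load('s0'),load('d0'),load('w0')
f=lambda c,L,z:[print(np.round(back(c,p,z)[:2]*1000,1),end=' ') for p in L] and print()
f(s,[(317,227),(302.5,244),(401.5,270),(389.5,289.5)],.008)
f(d,[(293,249),(267,255),(330.5,327.5),(299.5,336)],.008)
f(w,[(290.5,249),(249,257.5),(316,371),(279,379)],.008)
print('tube')
f(s,[(192,156),(255,183.5)],.010)
f(d,[(259,160.5),(282.5,196)],.010)
f(w,[(291,95)],.010)
print('sink,cap,flux')
f(s,[(237,252),(189,218),(330,163)],.03);f(d,[(209,231),(204,190),(358,212)],.03);f(w,[(148,203),(108,75),(430,181)],.03)
```

```text
[566.2 -93.6] [ 511.4 -101.8] [ 602.7 -288.1] [ 549.2 -298. ] 
[564.8 -90.4] [ 512.  -102.6] [ 603.1 -287.2] [ 549.8 -298.9] 
[566.4 -89.3] [ 513.6 -101.2] [ 606.5 -285.5] [ 552.3 -300.7] 
tube
[517.1 265.6] [560.4  91.8] 
[518.4 252.4] [562.5  89.4] 
[564.4  93.2] 
sink,cap,flux
[392.5 -31.1] [381.2 106.7] [ 7.147e+02 -4.000e-01] 
[399.7 -44.2] [384.6 102.6] [713.1 -12.6] 
[403.5 -21.9] [381.2 111.2] [718.3   3.7]
```

Request:
apply_moves(
  motion=[
    [[-0.3, 3, 0, -3, -5], [-0.3, 6, 0, -6, -10], [-0.3, 9, -0.2, -10, -14], [-0.3, 12, -0.2, -14.6, -14], [-0.3, 15, -0.2, -14.6, -14], [-0.3, 15, -0.2, -14.6, -14], [-0.3, 15, -0.2, -14.6, -14]],
  ],
  force=40,
)

```text
clock: 0.85
ee_pos: [0.5477, 0.1457, 0.0813]
tool_rot: [[-0.002, 0.97, 0.242], [-0.0, 0.242, -0.97], [-1.0, -0.002, -0.0]]
wrist_force: [1.1, -0.4, -0.1]
finger_gap: 0.0554
```

Run:
```python
from h import *
w=grab('wrist','w1');R,_=cv2.Rodrigues(w['rvec']);print(-R.T@np.array(w['tvec']).reshape(3))
s=sensors.sense();print(s['ee_pos'],s['finger_gap'])
im=cv2.imread('pics/w1.png')
for i,d in enumerate(((562,90),(517.5,268.5),(548,146.3))):
    print(proj(w,[d[0]/1e3,d[1]/1e3,.013]))
```

```text
[0.52816136 0.22579305 0.22390508]
[0.54832512 0.14549434 0.08220078] 0.05534850325913697
[[277.88369597 297.15323311]]
[[278.14211794  25.8685554 ]]
[[277.99896639 227.00472961]]
```

View pics/w1.png

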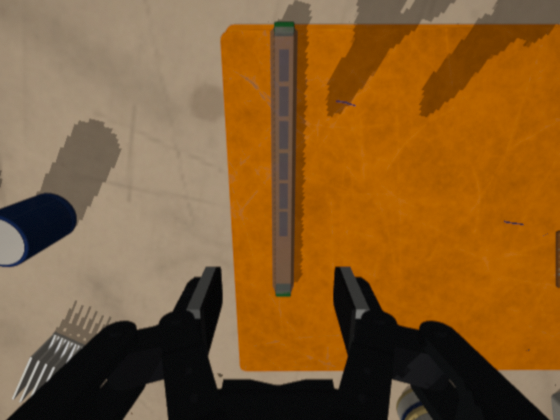

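Request:
apply_moves(
  motion=[
    [[-0.3, 3, 0.4, 0, 0], [-0.3, 6, 0.4, 0, 0], [-0.3, 7.6, 0.4, 0, 0], [-0.3, 7.6, 0.4, 0, 0], [0.3, 7.6, 0.4, 0, 0], [1, 7.6, 0.4, 0, 0], [1, 7.6, 0.4, 0, 0], [1, 7.6, 0.4, 0, 0], [1, 7.6, 0.4, 0, 0]],
  ],
  force=40,
)

```text
clock: 1.8
ee_pos: [0.5532, 0.1466, 0.0078]
tool_rot: [[0.003, 0.97, 0.241], [0.0, 0.241, -0.97], [-1.0, 0.003, 0.0]]
wrist_force: [-1.2, -0.2, 5.7]
finger_gap: 0.0148
```

Request:
apply_moves(
  motion=[
    [[1, -2, 0, 0, 0], [1, -4, 0, 0, 0], [1, -7, 0, 0, 0], [1, -7, 0, 0, 0], [1, -7, 0, 0, 0]],
  ],
)

```text
clock: 2.3
ee_pos: [0.5533, 0.1466, 0.0787]
tool_rot: [[0.004, 0.97, 0.242], [0.001, 0.242, -0.97], [-1.0, 0.005, 0.0]]
wrist_force: [0.1, 0.2, -1.6]
finger_gap: 0.0147
```

Run:
```python
from h import *
w=grab('wrist','w2');grab('side','d2');s=sensors.sense();print(s['ee_pos'],s['finger_gap'],s['wrist_force'])
C=np.hstack([cv2.imread('pics/w2.png')[:,180:390],cv2.resize(cv2.imread('pics/d2.png')[60:270,180:380],None,fx=2,fy=2)]);cv2.imwrite('pics/c2.png',C)
```

```text
[0.5525593  0.14648036 0.07728144] 0.014836562393965469 [ 0.04562842  0.79738555 -0.27689949]
```

View pics/c2.png

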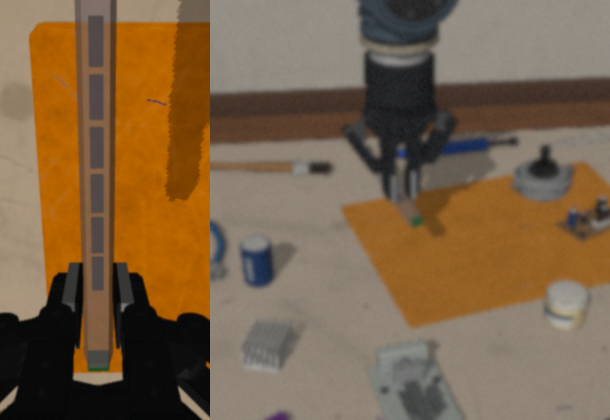

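```bash
cat >> h.py <<'E'
TH=np.radians(100.9); BC=np.array([.5574,-.1951]); BX=np.array([np.cos(TH),np.sin(TH)]); BY=np.array([-BX[1],BX[0]])
def bw(x,y,z): return np.r_[BC+BX*x/1e3+BY*y/1e3,z/1e3]
def wb(p): q=np.array(p[:2])-BC; return np.array([q@BX,q@BY])*1e3
E
python3 - <<'E'
from h import *
w=load('w2'); p=back(w,(278,368),.083); print('rear end',p, 'tcp', sensors.sense()['ee_pos'])
for dv in(22,150): print(back(w,(276,dv),.083))
out=[]
for f,(x,y,ww,h),k in(('s0',(278,205,133,95),4),('d0',(253,220,90,125),4)):
    d=load(f); im=cv2.resize(cv2.imread(f'pics/{f}.png')[y:y+h,x:x+ww],None,fx=k,fy=k,interpolation=cv2.INTER_CUBIC)
    def poly(P,c): 
        q=(proj(d,[bw(*a) for a in P])-[x,y]+.5)*k; cv2.polylines(im,[np.int32(q)],True,c,1,cv2.LINE_AA)
    poly([(-125,-35,8),(125,-35,8),(125,35,8),(-125,35,8)],(0,0,255))
    poly([(-98,-17,20),(-90,-17,20),(-90,17,20),(-98,17,20)],(0,255,0))
    poly([(80,-15,32.5),(86,-15,32.5),(86,15,32.5),(80,15,32.5)],(0,255,255))
    poly([(108,-17,34),(122,-17,34),(122,17,34),(108,17,34)],(255,0,0))
    for g in(-84,34): poly([(g,-10,21),(g+36,-10,21),(g+36,10,21),(g,10,21)],(255,0,255))
    out.append(im)
C=np.zeros((500,800,3),np.uint8)
C[:380,:440]=out[0][:,:440] if 0 else out[0][:380,60:500]; C[:500,440:800]=out[1]
cv2.imwrite('pics/c3.png',C)
E
```

```text
rear end [0.5671117 0.0935943 0.083    ] tcp [0.5525593  0.14648036 0.07728144]
[0.52576951 0.25581535 0.083     ]
[0.53739068 0.20892434 0.083     ]
```

View pics/c3.png

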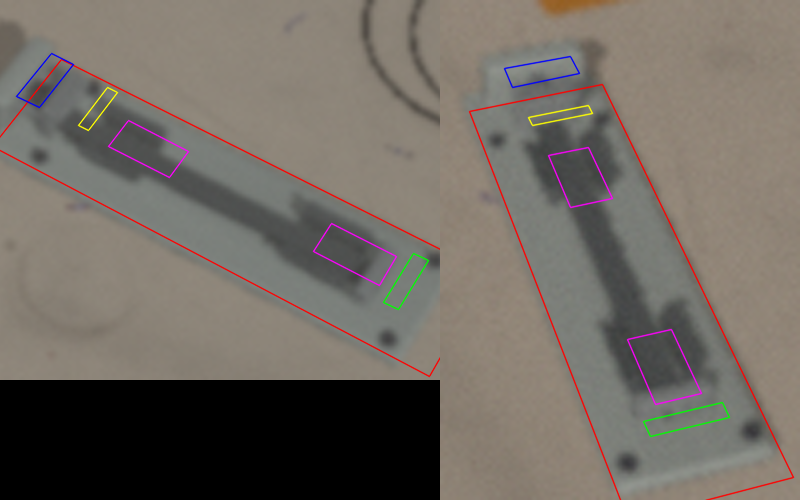

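Run:
```python
import h
from h import *
h.BC=h.BC+h.BX*.012
out=[]
for f,(x,y,ww,hh),k in(('s0',(278,205,133,100),3),('d0',(250,215,95,135),4),('w0',(230,210,100,180),3)):
    d=load(f); im=cv2.resize(cv2.imread(f'pics/{f}.png')[y:y+hh,x:x+ww],None,fx=k,fy=k,interpolation=cv2.INTER_CUBIC)
    im=cv2.convertScaleAbs(im,alpha=1.5)
    def poly(P,c): 
        q=(proj(d,[bw(*a) for a in P])-[x,y]+.5)*k; cv2.polylines(im,[np.int32(q*16)],True,c,1,cv2.LINE_AA,4)
    poly([(-125,-35,8),(125,-35,8),(125,35,8),(-125,35,8)],(0,0,255))
    poly([(-98,-17,20),(-90,-17,20),(-90,17,20),(-98,17,20)],(0,255,0))
    poly([(80,-15,32.5),(86,-15,32.5),(86,15,32.5),(80,15,32.5)],(0,255,255))
    poly([(108,-17,34),(122,-17,34),(122,17,34),(108,17,34)],(255,0,0))
    out.append(im)
C=np.zeros((600,800,3),np.uint8)
for im,x,y in zip(out,(0,420,0),(0,0,0)):
    pass
C[:540,:300]=out[2];C[:540,300:680]=out[1]
C2=cv2.resize(out[0],None,fx=.0+1,fy=1)
C=C[:540,:680]; C=np.vstack([C]); 
C=np.hstack([C,np.zeros((540,120,3),np.uint8)])
cv2.imwrite('pics/c4.png',C); cv2.imwrite('pics/c5.png',out[0])
```

```text
(no output)
```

View pics/c4.png

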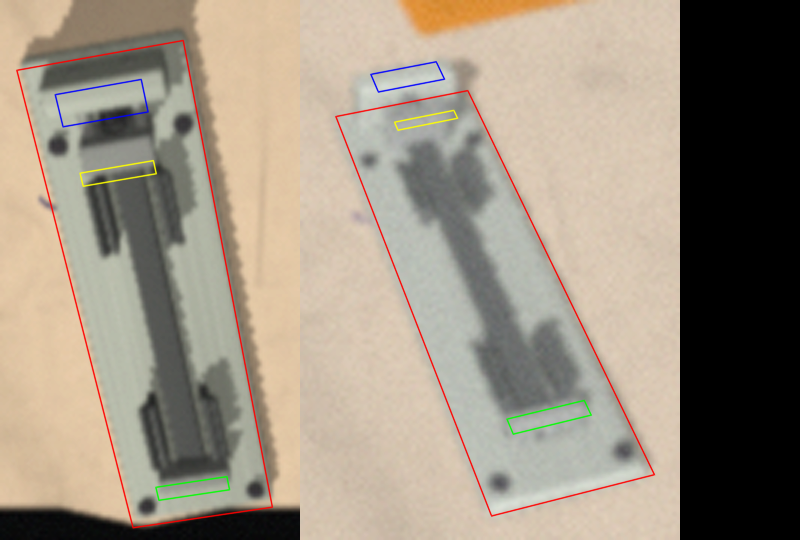

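Side: the bay model now fits to a few mm. Wrist crop: the hood edge and lip sit about 3–5 mm further toward +x. I'll refine that from close by, with the tube hovering above the bay.

Request:
apply_moves(
  motion=[
    [[1, -1, -0.8, 3.5, 0], [1, -1, -1.6, 7.5, 0], [1, -1, -2.5, 12, 1], [1, -1, -3.5, 16.5, 2], [1, -1, -4.5, 21, 3.3], [1, -1, -5.5, 25.5, 3.3], [1, -1, -6.4, 30, 3.3], [1, -1, -7.3, 34, 3.3], [1, -1, -7.8, 36.5, 3.3], [1, 0, -8.1, 37.9, 3.3], [1, 0, -8.1, 37.9, 3.3], [1, 0, -8.1, 37.9, 3.3]],
  ],
)

```text
clock: 3.6
ee_pos: [0.565, -0.2397, 0.0761]
tool_rot: [[-0.0, 0.983, 0.186], [0.002, 0.186, -0.983], [-1.0, 0.0, -0.001]]
wrist_force: [-1.1, 1.1, 0.2]
finger_gap: 0.0147
```

```bash
sed -i 's/BC=np.array(.*\]); BX/BC=np.array([.5546,-.1804]); BX/' h.py
python3 - <<'E'
from h import *
w=grab('wrist','w3');d=grab('side','d3');s=sensors.sense();print(s['ee_pos'],s['finger_gap'],s['wrist_force'],s['tool_rot'][:,2], wb(s['ee_pos']))
k=2;x,y=150,0
im=cv2.imread('pics/w3.png')
def poly(P,c): cv2.polylines(im,[np.int32(proj(w,[bw(*a) for a in P])*16)],True,c,1,cv2.LINE_AA,4)
poly([(-125,-35,8),(125,-35,8),(125,35,8),(-125,35,8)],(0,0,255))
poly([(80,-15,32.5),(86,-15,32.5),(86,15,32.5),(80,15,32.5)],(0,255,255))
poly([(108,-17,34),(122,-17,34),(122,17,34),(108,17,34)],(255,0,0))
C=cv2.resize(im[0:300,130:430],None,fx=2,fy=2,interpolation=cv2.INTER_CUBIC); cv2.imwrite('pics/c6.png',C)
E
```

```text
[ 0.56551844 -0.23944156  0.07692641] 0.015342847981005221 [ 0.24628221 -0.52739777 -0.58777138] [ 1.86603591e-01 -9.82435124e-01 -5.71133227e-04] [-60.04100199   0.44303347]
```

View pics/c6.png

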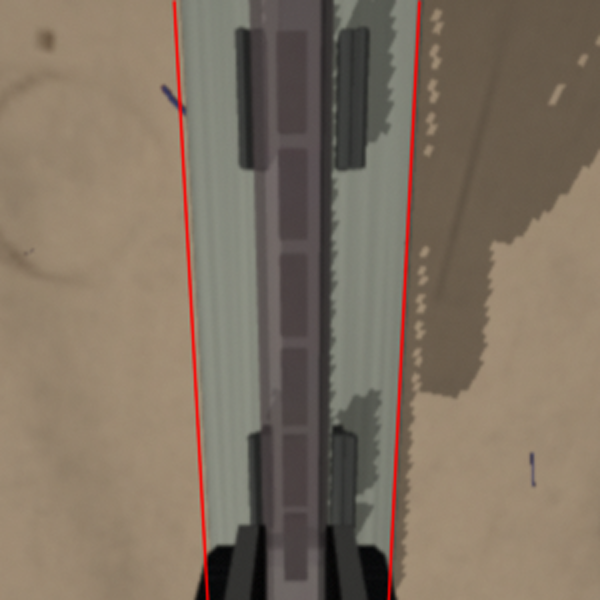

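Run:
```python
from h import *
w=load('w3'); q=lambda c,r:(130+c/2-.25,r/2-.25)
P=lambda n,c,r,z:print(n,np.round(wb(back(w,q(c,r),z)),1))
P('fguide far',303,28,.021);P('fguide near',303,169,.021);P('rguide far',303,431,.021)
P('plateL',189,100,.008);P('plateR',417,100,.008);P('plateL',202,400,.008);P('plateR',402,400,.008)
z=.0769-.0058+.011
P('tube',292,50,z);P('tube',295,400,z)
```

```text
fguide far [69.4 -1.7]
fguide near [34.  -1.8]
rguide far [-46.2  -1.8]
plateL [53.9 32.1]
plateR [ 53.7 -35.9]
plateL [-39.2  33. ]
plateR [-39.4 -36.2]
tube [51.2  1. ]
tube [-17.7   0.7]
```

Request:
apply_moves(
  motion=[
    [[1, 1, 0.26, -0.2, 0], [1, 2.5, 0.26, -0.3, 0], [1, 3.8, 0.26, -0.3, 0], [1, 4.6, 0.26, -0.3, 0], [1, 4.9, 0.26, -0.3, 0], [1, 4.9, 0.26, -0.3, 0], [1, 4.9, 0.26, -0.3, 0]],
  ],
)

```text
clock: 4.4
ee_pos: [0.5678, -0.2362, 0.0282]
tool_rot: [[0.002, 0.982, 0.186], [0.001, 0.186, -0.982], [-1.0, 0.002, -0.0]]
wrist_force: [-0.2, 1.1, -0.2]
finger_gap: 0.0151
```

```bash
sed -i 's/BC=np.array(.*\]); BX/BC=np.array([.5563,-.1801]); BX/' h.py
python3 - <<'E'
from h import *
s=[sensors.sense() for _ in range(1)][0];print(s['ee_pos'],wb(s['ee_pos']),s['finger_gap'],s['wrist_force'])
E
```

```text
[ 0.56781011 -0.2361774   0.0282465 ] [-57.24219926  -0.69847654] 0.015081061989311877 [-0.20127444  1.12162024 -0.22131216]
```

Request:
apply_moves(
  motion=[
    [[0.6, 0, 0, 0, 0], [0.4, 0, 0, 0, 0], [0.2, 0, 0, 0, 0], [0.2, 0, 0, 0, 0], [0.2, -1, 0, 0, 0], [0.2, -4, 0, 0, 0], [0.2, -5, 0, 0, 0], [0.2, -5, 0, 0, 0]],
  ],
)

```text
clock: 5.2
ee_pos: [0.5686, -0.2366, 0.0801]
tool_rot: [[0.005, 0.982, 0.187], [-0.001, 0.187, -0.982], [-1.0, 0.004, 0.002]]
wrist_force: [0.2, -0.9, -0.7]
finger_gap: 0.0338
```

Run:
```python
from h import *
w=grab('wrist','w4');d=grab('side','d4');s=sensors.sense();print(s['ee_pos'],s['finger_gap'],s['wrist_force'],wb(s['ee_pos']))
C=np.hstack([cv2.imread('pics/w4.png')[:,130:430],cv2.resize(cv2.imread('pics/d4.png')[200:350,230:370],None,fx=3,fy=3)[:420]]);cv2.imwrite('pics/c7.png',C)
```

```text
[ 0.5674486  -0.23604841  0.07781143] 0.03433961823460044 [-0.33006291  0.76533627 -0.70232255] [-57.04717342  -0.36787518]
```

View pics/c7.png

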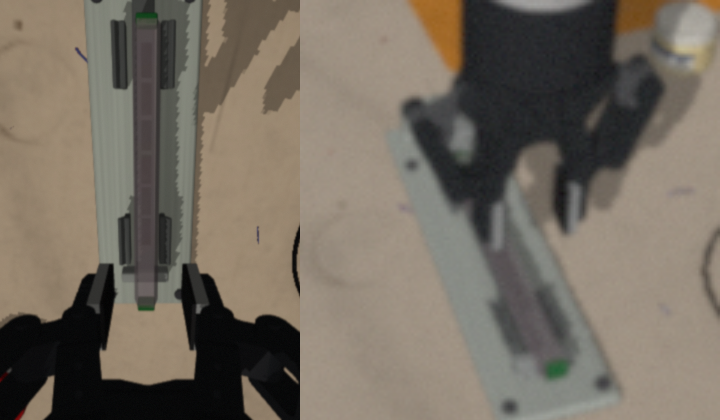

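Run:
```python
from h import *
w=load('w4');im=w['frame'].astype(int)
print(wb(back(w,(277,13),.025)),wb(back(w,(276,298),.032)),'lip far/near',wb(back(w,(276,268),.02)),wb(back(w,(276,280),.02)))
for r in(0,1):
    rows=range(8,26) if r==0 else range(262,316)
    print([(v,tuple(im[v,274:280].mean(0).astype(int))) for v in rows])
print([(v,tuple(im[v,257:262].mean(0).astype(int))) for v in range(258,290,1)])
```

```text
[71.80327568 -1.97163824] [-102.85301487   -0.77612171] lip far/near [-85.85634734  -0.83952162] [-95.66162762  -0.80275607]
[(8, (np.int64(42), np.int64(43), np.int64(40))), (9, (np.int64(42), np.int64(42), np.int64(40))), (10, (np.int64(42), np.int64(42), np.int64(40))), (11, (np.int64(39), np.int64(43), np.int64(38))), (12, (np.int64(28), np.int64(46), np.int64(31))), (13, (np.int64(19), np.int64(56), np.int64(25))), (14, (np.int64(16), np.int64(64), np.int64(25))), (15, (np.int64(17), np.int64(66), np.int64(27))), (16, (np.int64(18), np.int64(67), np.int64(27))), (17, (np.int64(28), np.int64(67), np.int64(32))), (18, (np.int64(49), np.int64(70), np.int64(45))), (19, (np.int64(63), np.int64(73), np.int64(56))), (20, (np.int64(69), np.int64(75), np.int64(61))), (21, (np.int64(70), np.int64(76), np.int64(62))), (22, (np.int64(71), np.int64(77), np.int64(63))), (23, (np.int64(74), np.int64(78), np.int64(67))), (24, (np.int64(75), np.int64(76), np.int64(66))), (25, (np.int64(71), np.int64(70), np.int64(64)))]
[(262, (np.int64(78), np.int64(71), np.int64(72))), (263, (np.int64(77), np.
[... 3683 characters left out ...]
277, (np.int64(111), np.int64(111), np.int64(106))), (278, (np.int64(111), np.int64(112), np.int64(107))), (279, (np.int64(112), np.int64(113), np.int64(107))), (280, (np.int64(113), np.int64(113), np.int64(107))), (281, (np.int64(113), np.int64(115), np.int64(108))), (282, (np.int64(123), np.int64(125), np.int64(116))), (283, (np.int64(130), np.int64(132), np.int64(121))), (284, (np.int64(132), np.int64(135), np.int64(123))), (285, (np.int64(132), np.int64(134), np.int64(124))), (286, (np.int64(132), np.int64(134), np.int64(123))), (287, (np.int64(132), np.int64(135), np.int64(123))), (288, (np.int64(132), np.int64(135), np.int64(123))), (289, (np.int64(132), np.int64(135), np.int64(123)))]
```

Request:
apply_moves(
  motion=[
    [[0.2, 0, 0.07, -1.2, 0], [0.2, 0.5, 0.07, -2.4, 0], [0.2, 2.5, 0.07, -2.4, 0], [0.2, 4.5, 0.07, -2.4, 0], [0.2, 5.5, 0.07, -2.4, 0], [0.2, 5.5, 0.07, -2.4, 0], [0.6, 5.5, 0.07, -2.4, 0], [1, 5.5, 0.07, -2.4, 0], [1, 5.5, 0.07, -2.4, 0], [1, 5.5, 0.07, -2.4, 0], [1, 5.5, 0.07, -2.4, 0]],
  ],
  force=40,
)

```text
clock: 6.4
ee_pos: [0.5641, -0.2125, 0.0234]
tool_rot: [[0.002, 0.982, 0.186], [0.0, 0.186, -0.982], [-1.0, 0.002, 0.0]]
wrist_force: [-1.1, 0.7, 5.2]
finger_gap: 0.0149
```

Run:
```python
from h import *
s=sensors.sense();print(s['ee_pos'],wb(s['ee_pos']),s['finger_gap'],s['wrist_force'],s['ft_torque'])
w=grab('wrist','w5');im=w['frame'].astype(int)
# front cap: green pixels
f=w['frame'].astype(int);m=(f[...,1]-f[...,0]>20)&(f[...,1]-f[...,2]>15);v,u=np.nonzero(m);k=(u>250)&(u<310);print(v[k].min() if k.any() else 0,v[k].max() if k.any() else 0)
```

```text
[ 0.56405815 -0.21247267  0.02343788] [-33.25565552  -1.49665552] 0.01491407551396983 [-1.07089592  0.67488725  5.16015779] [0.07853109 0.16276242 0.02295898]
45 57
```

Request:
apply_moves(
  motion=[
    [[1, -0.1, 0, 0, 0], [1, -0.1, 0, -0.3, 0], [1, -0.1, 0, -0.6, 0], [1, -0.1, 0, -0.9, 0], [1, -0.1, 0, -1.2, 0], [1, -0.1, 0, -1.2, 0], [1, -0.1, 0, -1.2, 0]],
  ],
)

```text
clock: 7.15
ee_pos: [0.5618, -0.2005, 0.0244]
tool_rot: [[0.002, 0.982, 0.187], [0.0, 0.187, -0.982], [-1.0, 0.002, -0.0]]
wrist_force: [-0.8, 0.9, -1.0]
finger_gap: 0.0154
```

```bash
cat > st.py <<'E'
from h import *
s=sensors.sense();F=s['wrist_force'];print('z',s['ee_pos'][2],'bay',wb(s['ee_pos']),'gap',s['finger_gap'],'Fx,Fy bay',F[:2]@BX,F[:2]@BY,'Fz',F[2])
E
python3 st.py
```

```text
z 0.024383802932969486 bay [-21.10320771  -1.49518809] gap 0.015378542703262063 Fx,Fy bay 1.0797319811098185 0.6422016438164715 Fz -0.9619953284780023
```

Request:
apply_moves(
  motion=[
    [[1, 0, 0, -0.2, 0], [1, 0, 0, -0.4, 0], [1, 0, 0, -0.6, 0], [1, 0, 0, -0.8, 0], [1, 0, 0, -0.8, 0], [1, 0, 0, -0.8, 0]],
  ],
)

```text
clock: 7.75
ee_pos: [0.5604, -0.1928, 0.0245]
tool_rot: [[0.002, 0.982, 0.187], [0.0, 0.187, -0.982], [-1.0, 0.002, 0.0]]
wrist_force: [-0.2, -4.8, -0.5]
finger_gap: 0.0149
```

```bash
python3 st.py
```

```text
z 0.024460152547512954 bay [-13.2536479   -1.58384654] gap 0.014860743544642415 Fx,Fy bay -4.7004573959024505 1.0745317608017437 Fz -0.4551914415486383
```

Request:
apply_moves(
  motion=[
    [[1, 0, 0, -0.1, 0], [1, 0, 0, -0.2, 0], [1, 0, 0, -0.3, 0], [1, 0, 0, -0.38, 0], [1, 0, 0, -0.38, 0], [1, 0, 0, -0.38, 0]],
  ],
)

```text
clock: 8.35
ee_pos: [0.5597, -0.1895, 0.0245]
tool_rot: [[0.003, 0.982, 0.187], [-0.0, 0.187, -0.982], [-1.0, 0.003, 0.001]]
wrist_force: [-0.2, -7.0, -0.9]
finger_gap: 0.015
```

```bash
python3 st.py
python3 - <<'E'
from h import *
w=grab('wrist','w6');d=grab('side','d6')
C=np.hstack([cv2.resize(cv2.imread('pics/d6.png')[230:340,230:350],None,fx=5,fy=5,interpolation=cv2.INTER_CUBIC)]);cv2.imwrite('pics/c8.png',C)
E
```

```text
z 0.024533225767929094 bay [-9.90668391 -1.58989328] gap 0.014991497535760694 Fx,Fy bay -6.851476656462983 1.5190788883349324 Fz -0.8553459386898083
```

Request:
apply_moves(
  motion=[
    [[1, 0, 0, -0.06, 0], [1, 0.1, 0, -0.06, 0], [1, 0.2, 0, -0.06, 0], [1, 0.3, 0, -0.06, 0], [1, 0.35, 0, -0.06, 0], [1, 0.35, 0, -0.06, 0]],
  ],
)

```text
clock: 9.05
ee_pos: [0.5597, -0.1894, 0.0213]
tool_rot: [[0.003, 0.982, 0.186], [-0.001, 0.186, -0.982], [-1.0, 0.003, 0.001]]
wrist_force: [-0.5, -6.7, 1.8]
finger_gap: 0.0147
```

```bash
python3 st.py
```

```text
z 0.02127393810946883 bay [-9.7838782  -1.55763247] gap 0.014676195984906902 Fx,Fy bay -6.46008348721999 1.7458571630914086 Fz 1.7860265745066812
```

Request:
apply_moves(
  motion=[
    [[1, 0.1, 0, -0.03, 0], [1, 0.2, 0, -0.03, 0], [1, 0.2, 0, -0.03, 0], [1, 0.2, 0, -0.03, 0]],
  ],
)

```text
clock: 9.45
ee_pos: [0.5597, -0.1896, 0.0196]
tool_rot: [[0.003, 0.982, 0.186], [-0.001, 0.186, -0.982], [-1.0, 0.003, 0.002]]
wrist_force: [-1.3, -6.8, 2.5]
finger_gap: 0.0149
```

```bash
python3 st.py
python3 - <<'E'
from h import *
d=grab('side','d7');w=grab('wrist','w7')
C=np.hstack([cv2.resize(cv2.imread('pics/d7.png')[230:340,250:350],None,fx=5,fy=5,interpolation=cv2.INTER_CUBIC)]);cv2.imwrite('pics/c9.png',C)
E
```

```text
z 0.01960985641082844 bay [-9.98814266 -1.57955244] gap 0.014910415667476815 Fx,Fy bay -6.420327698172521 2.5371716185447823 Fz 2.4877232819568507
```

View pics/c9.png

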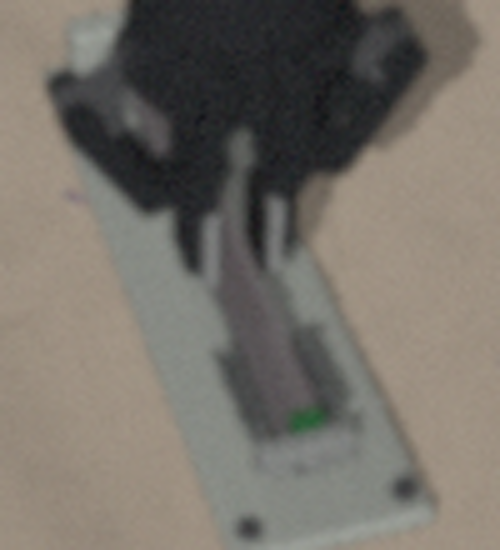

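The rear end (green, crop (305,418)) sits inside the lip band. Next I press down to firm contact.

Request:
apply_moves(
  motion=[
    [[1, 0.1, 0, 0, 0], [1, 0.15, 0, 0, 0], [1, 0.15, 0, 0, 0]],
  ],
)

```text
clock: 9.85
ee_pos: [0.5598, -0.1896, 0.0195]
tool_rot: [[0.003, 0.982, 0.186], [-0.001, 0.186, -0.983], [-1.0, 0.003, 0.002]]
wrist_force: [-7.3, -1.7, 16.9]
finger_gap: 0.0147
```

```bash
python3 st.py
```

```text
z 0.01952028251562765 bay [-10.02968287  -1.6125039 ] gap 0.014672868293513212 Fx,Fy bay -0.2926744834872852 7.481755771119001 Fz 16.90245998802029
```

Request:
apply_moves(
  motion=[
    [[1, 0.05, 0, 0, 0], [1, 0.02, 0, 0, 0], [0.7, 0, 0, 0, 0], [0.4, 0, 0, 0, 0], [0.2, 0, 0, 0, 0], [0.2, 0, 0, 0, 0], [0.2, -1, 0, 0, 0], [0.2, -3.5, 0, 0, 0], [0.2, -6, 0, 0, 0], [0.2, -6, 0, 0, 0], [0.2, -6, 0, 0, 0]],
  ],
)

```text
clock: 10.95
ee_pos: [0.5598, -0.1896, 0.0801]
tool_rot: [[0.004, 0.982, 0.186], [-0.002, 0.186, -0.983], [-1.0, 0.004, 0.002]]
wrist_force: [0.4, 0.6, -0.7]
finger_gap: 0.0346
```

```bash
python3 st.py
python3 - <<'E'
from h import *
d=grab('side','d8');w=grab('wrist','w8')
C=np.hstack([cv2.resize(cv2.imread('pics/d8.png')[220:350,250:350],None,fx=4,fy=4,interpolation=cv2.INTER_CUBIC),cv2.resize(cv2.imread('pics/w8.png')[:,180:380],None,fx=2,fy=2)[:520]]);cv2.imwrite('pics/c10.png',C)
f=w['frame'].astype(int);m=(f[...,1]-f[...,0]>20)&(f[...,1]-f[...,2]>15);v,u=np.nonzero(m);k=(u>250)&(u<310);print(np.unique(v[k]), u[k].mean())
for v in (200,250,280,300,320): print(v,wb(back(w,(277,v),.025)))
E
```

```text
z 0.0801451868755133 bay [-9.95107972 -1.63730173] gap 0.0346207897824411 Fx,Fy bay 0.5030534290969462 -0.5187039128445929 Fz -0.7318530348447159
[330 331 332 333 334] 278.15
200 [14.842531  -1.4126892]
250 [-20.7139211   -1.30608948]
280 [-44.03877174  -1.23616061]
300 [-60.51733359  -1.18675719]
320 [-77.80246101  -1.13493566]
```

Request:
apply_moves(
  motion=[
    [[1, 0, 0, 3, 0], [1, 0, 0, 5.8, 0], [1, 0, 0, 5.8, 0], [1, 2, 0, 5.8, 0], [1, 4, 0, 5.8, 0], [1, 4.8, 0, 5.8, 0], [1, 5.2, 0, 5.8, 0], [1, 5.2, 0, 5.8, 0]],
  ],
)

```text
clock: 11.85
ee_pos: [0.5699, -0.246, 0.0268]
tool_rot: [[0.001, 0.982, 0.186], [-0.001, 0.186, -0.982], [-1.0, 0.001, 0.001]]
wrist_force: [-0.1, -0.5, -0.1]
finger_gap: -0.0
```

```bash
python3 st.py
```

```text
z 0.026764306059804784 bay [-67.29228735  -0.93716897] gap -2.502798060652034e-06 Fx,Fy bay -0.498557762323279 0.18635070952457916 Fz -0.11933101219157444
```

No contact at 26.8 mm, so the rear is already low. I lower in small steps until it touches.

Request:
apply_moves(
  motion=[
    [[1, 0.1, 0, 0, 0], [1, 0.15, 0, 0, 0], [1, 0.2, 0, 0, 0], [1, 0.25, 0, 0, 0], [1, 0.25, 0, 0, 0]],
  ],
)

```text
clock: 12.35
ee_pos: [0.5703, -0.2461, 0.0255]
tool_rot: [[0.002, 0.982, 0.186], [-0.001, 0.186, -0.982], [-1.0, 0.002, 0.001]]
wrist_force: [-2.5, 2.4, 9.3]
finger_gap: 0.0001
```

```bash
python3 st.py
```

```text
z 0.025533823775058438 bay [-67.4633982   -1.26697623] gap 0.00012953773573147907 Fx,Fy bay 2.8522431179982477 2.0276392165460693 Fz 9.292871708972925
```

Request:
apply_moves(
  motion=[
    [[1, 0.08, 0, 0, 0], [1, 0.1, 0, 0, 0], [1, 0.1, 0, 0, 0]],
  ],
)

```text
clock: 12.65
ee_pos: [0.5704, -0.2462, 0.0256]
tool_rot: [[0.003, 0.982, 0.186], [-0.001, 0.186, -0.982], [-1.0, 0.002, 0.002]]
wrist_force: [-3.3, 1.5, 10.9]
finger_gap: -0.0001
```

```bash
python3 st.py
```

```text
z 0.02556133572489183 bay [-67.53457601  -1.39090509] gap -0.00011245344239538901 Fx,Fy bay 2.0879133408280217 2.9434852219018186 Fz 10.907932592226523
```

Request:
apply_moves(
  motion=[
    [[1, -1, 0, 0, 0], [1, -4, 0, 0, 0], [1, -8, 0, 0, 0], [1, -12, 0, -3, 0], [1, -16, 0, -3, 0], [1, -16, 0, -3, 0], [1, -16, 0, -3, 0]],
  ],
)

```text
clock: 13.35
ee_pos: [0.5648, -0.2167, 0.1868]
tool_rot: [[0.005, 0.982, 0.187], [-0.002, 0.187, -0.982], [-1.0, 0.004, 0.003]]
wrist_force: [0.5, -0.3, -0.8]
finger_gap: -0.0002
```

```bash
python3 st.py
python3 - <<'E'
from h import *
d=grab('side','d9');w=grab('wrist','w9');s=grab('scene','s9')
x,y=215,0
q=proj(w,[bw(-125,0,8),bw(125,0,8)]);print(q)
k=4
A=cv2.resize(cv2.imread('pics/d9.png')[220:350,250:345],None,fx=k,fy=k,interpolation=cv2.INTER_CUBIC)
u0=int(q[:,0].mean())-48;v0=max(0,int(q[:,1].min())-10)
B=cv2.resize(cv2.imread('pics/w9.png')[v0:v0+200,u0:u0+100],None,fx=3,fy=3,interpolation=cv2.INTER_CUBIC)
C=np.zeros((600,700,3),np.uint8);C[:A.shape[0],:A.shape[1]]=A;C[:B.shape[0],390:390+B.shape[1]]=B
cv2.imwrite('pics/c11.png',cv2.convertScaleAbs(C,alpha=1.6));print(u0,v0)
# bystanders shift before/after
for n,(u,v) in dict(sink=(237,252),cap=(189,218),flux=(330,163)).items():
    a=cv2.cvtColor(load('s0')['frame'],6)[v-18:v+18,u-18:u+18].astype(np.float32);b=cv2.cvtColor(s['frame'],6)[v-18:v+18,u-18:u+18].astype(np.float32)
    print(n,cv2.phaseCorrelate(a,b))
E
```

```text
z 0.18677800074482115 bay [-37.50854462  -1.40265578] gap -0.00016936711877107248 Fx,Fy bay -0.37277286215414657 -0.481572663430613 Fz -0.8261933621440241
[[276.26536112 264.61786442]
 [275.22832171   8.40989337]]
227 0
sink ((-0.03630095552402324, 0.07748834131123061), 0.9245017424777702)
cap ((0.0915985931669816, -0.01892494242158449), 0.9762421117888557)
flux ((-0.09686907157447777, -0.02819279308263134), 0.8025201463404997)
```

View pics/c11.png

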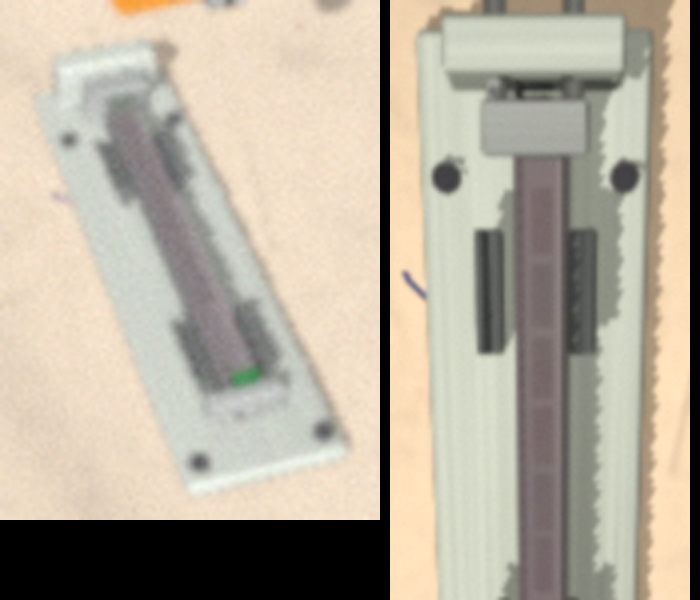

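Run:
```python
from h import *
for n in('d9','d4'):
    d=load(n);f=d['frame'].astype(int);m=(f[...,1]-f[...,0]>15)&(f[...,1]-f[...,2]>10);m[:300]=0;m[345:]=0;m[:,:290]=0;m[:,:]&=(np.arange(560)<330)
    v,u=np.nonzero(m);print(n,u.min(),u.max(),v.min(),v.max(),u.mean(),v.mean())
d=load('d9')
for x,z in((-90,25),(-90,20),(-90,31),(-90,22.5),(-90,28)): print(x,z,proj(d,bw(x,-1,z)))
for x,z in((-111.8,32),(-111.8,21)): print(x,z,proj(d,bw(x,-1,z)))
w=load('w9');f=w['frame'].astype(int);print([(v,f[v,272:280].mean(0).astype(int).tolist()) for v in range(220,236)])
for z in(25,28,31):print(proj(w,bw(-90,-1,z)))
```

```text
d9 308 314 312 316 311.1111111111111 314.0
d4 312 319 320 326 315.27272727272725 322.8181818181818
-90 25 [[311.94250697 313.12510508]]
-90 20 [[311.81337294 315.0925848 ]]
-90 31 [[312.09887404 310.74270411]]
-90 22.5 [[311.87780772 314.11085972]]
-90 28 [[312.02049748 311.93684547]]
-111.8 32 [[316.72502952 320.51037031]]
-111.8 21 [[316.39021214 324.87289983]]
[(220, [77, 70, 70]), (221, [77, 70, 71]), (222, [76, 69, 69]), (223, [76, 70, 70]), (224, [76, 70, 70]), (225, [77, 70, 70]), (226, [76, 69, 70]), (227, [76, 69, 70]), (228, [76, 69, 70]), (229, [76, 69, 70]), (230, [76, 70, 70]), (231, [76, 69, 70]), (232, [76, 68, 69]), (233, [75, 68, 69]), (234, [72, 67, 66]), (235, [67, 66, 62])]
[[277.08259317 242.35336419]]
[[277.08588092 243.54399601]]
[[277.08922611 244.75542842]]
```

```bash
python3 -c "
from station import hand_in
print(hand_in())"
```

```text
the job is handed in; nothing more can be done
None
```

The loose tube is in the bay, flat on the floor and held between lip and shoe. I handed the job in at about 13.5 s on the robot's clock.

**What I did**
1. I picked the tube off the folder and laid it in the guides, short of the hood and with its rear end up on the lip.
2. I gripped it again, slid the front end under the hood and pushed the shoe back about 9.5–10 mm. The push force was about 7 N.
3. I pressed the rear down behind the lip, let go, and pressed once more on the rear with shut fingers.

**Last checks**
- **Rear end:** under an 11 N press its top stayed at 25.5 mm, against 25 mm for a seated tube. In the side image the green end cap is at row 314.0. The model gives 314.1 for a cap seated at bay x = -90, with 20–25 mm showing above the lip.
- **Front end:** the wrist image shows it under the hood.
- **Bystanders:** the heat sink, jar and capacitor moved less than 0.1 pixel in the scene image.
- **Robot:** it was clear of everything at hand-in, and no force I read was above about 17 N.

**What disagreed**
- My first bay position, taken from the screw holes, was about 15 mm off along the bay because the holes are not centred. I corrected it from closer wrist views before laying the tube down.
- When I first pressed with the grip, the downward force briefly reached 17 N at the floor, more than the 10 N or so the lip should need.

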